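# Lock a lane stop into the slotted strut on a parcel bench

### The job

Take the loose lane stop out of its slanted cradle and fit it upright in the slotted strut, about midway between the two stops already standing there: lower its hammer-head foot through the slot, press it down against the sprung strip inside, turn it a quarter turn clockwise (seen from above) and let it rise until its foot locks under the lips, square across the slot like the other two. Before letting go, tug it upward firmly, with about 10 N, to prove that it has caught; leave the things standing around undisturbed.

Things in the scene. Friction and masses are not known exactly. Their poses are not given: they have to be found in the camera images.
- stop_center (a point): Centre of the loose lane stop's bare aluminium plate: 64 mm wide (x), 12 mm thick (y), 80 mm tall (z, pointing away from the foot). 68 mm above the underside of the foot; whole stop 108 mm tall, about 0.25 kg. At first it leans in the cradle, foot in the pocket, z leaning 0.5 rad towards the cradle's -x (the robot), in the plane of the plate.
- stop_foot (a point): Centre of the underside of the loose stop's dark steel hammer-head foot; axes as stop_center. Foot 9 mm high, 37 mm long along x (same way as the plate's width), 19 mm wide along y, its lowest 3 mm only 34 x 15 mm. Two opposite corners are cut so that in the channel it turns clockwise only (seen from above), striking the walls at about 93 degrees. A half turn about z changes nothing.
- stop_collar (a point): Centre of the top of the stop's square collar, 13 mm above the underside of the foot, axes as stop_center. The collar is 19 x 19 mm and 4 mm high, directly on the foot; above it a round neck 12 mm across and 15 mm high leads to the plate's lower edge.
- cradle: Fixed grey plastic cradle, 110 x 64 mm, under 75 mm high, left or right of the robot, holding the loose stop. Origin under it on the bench, x roughly away from the robot. Its pocket (18 mm deep, 41 x 22 mm inside) and the forked rest at the plate's lower edge (37 to 53 mm from the foot's underside) lean 0.5 rad, top to -x; the stop comes out along its own z axis.
- strut: Fixed steel slotted strut on the bench: 260 mm long (y), 44 mm wide (x), 41 mm high (z up), 38 mm wide inside; origin under its middle. Two stops like the loose one stand fixed in it at y = -112 and +112 mm, plates square across the slot, tops 132 mm above the bench. A stop locked under the lips has its foot's underside 24 mm above the bench, held up by the spring with about 8 N.
- slot_mid (a point): Middle of the strut's slot at its top face, 41 mm above the bench, midway between the fixed stops; axes as the strut's. The slot runs along y, 22 mm wide, between lips that turn down at their inner edges to 33 mm above the bench. The foot passes only with its long side along the slot; it can be turned only when pressed down until its underside is below 20 mm above the bench.
- strip (a joint): Sprung strip inside the strut, under the slot: how far it is pressed down, from 0 (top face 27.5 mm above the bench, 4 N) to 0.0095 m (bottomed at 18 mm, 14 N); 0.0035 when a stop is locked under the lips. The foot first lands on it.
- label_roll: Bystander: paper label roll standing on end, 104 mm across, 75 mm high; origin under its centre. It stands on the other side of the robot from the cradle.
- paper_cup: Bystander: paper cup, 82 mm across the rim, 105 mm high; origin under its centre.
- small_carton: Bystander: cardboard carton 80 x 120 x 70 mm; origin under its centre.
- marker: Bystander: black marker pen 120 mm long, 16 mm thick, lying on the bench.
- lips: The strut's two fixed lips, left and right of the slot; origin and axes as the strut's. Each is 11 mm wide and 3 mm thick at the top, with its inner edge turned down, 3 mm thick, to 33 mm above the bench. The locked foot bears up against these edges, with its collar between them; by the spring alone with about 5 N.
There are look-alikes about, which are no part of the job. Leave any purple look-alike of the part that bears stop_center alone.

How it is judged:
By the outcome, as a careful person would: the job done as asked, in the order asked, and still so for the second after the job is handed in, with the robot touching nothing.
It also fails if it takes over 64 s, if anything falls off the work surface, if the arm or the gripper's body presses on something with over 40 N, if the wrist force passes 120 N, or if a joint passes its speed limit or range.

### The arm

A 6-joint arm with a two-finger parallel gripper is mounted at the origin on the work surface. World frame = base frame: x ahead of the robot, y to its left, z up, the work surface at z = 0. Lengths are in m, angles in rad, forces in N, time in s.
With the tool pointing down it reaches from about 0.3 to 0.825 m from the base axis. Payload 5.4 kg.
Tool frame: the origin (TCP) lies on the centre line of the jaws, within the pads' length; the fingertips stand 25 mm ahead of it and the grasp point (between the pads) lies 6 mm ahead of it (env.nose_length is the x of the fingertips in the tool frame, in m); x points along the fingers, z is the direction in which the jaws open and shut, and the axes are right-handed (so a half turn about x gives the same grasp; the last joint's range is limited). The gripper opens to 92 mm and grips with 3 to 60 N. Pads are 20 mm wide; open, the fingers measure 128 mm over their backs; the gripper's body (75 mm by 189 mm) begins 69 mm behind the grasp point.
Start: joints at [0.914, 0.158, 1.597, -0, 1.386, -0.21], TCP at [0.248, 0.519, 0.24] pointing down, gripper open.
Joint ranges: [-2.91, 2.91], [-0.94, 2.29], [0.18, 2.7], [-1.29, 4.43], [0.17, 2.64], [-3, 3]. Speed limits (rad/s): [2.57, 2.57, 3.14, 3.14, 3.14, 3.14].

### API

Orientations are given as a 3x3 rotation matrix whose columns are the frame's x, y, z axes.
In Python, from bench import env, imaging gives the robot as it stands. The module is installed in compiled form; this text tells all that it offers.
- The arm moves only by the tool jog_arm, never from a script. Its arguments are lists of equal length, an entry for each row: "travel": the shift along the tool's x, y, z in cm, a list of three; "twist": the turn, a rotation vector about the tool's x, y, z in rad, a list of three; "claw": the opening, from 0 (shut) to 1 (fully open). In form: {"travel": [[x, y, z], ...], "twist": [[ax, ay, az], ...], "claw": [claw, ...]}. A call has 1 to 12 rows; each row shifts and turns the commanded pose from where the row before left it, along the tool's axes as they then stand; what a row does not reach is not made up. A row lasts 1/10 s, in which the tool goes at most 50 mm and 8.59 degrees, less where a joint would pass 70% of its speed; a pose out of reach is approached as far as the arm can. A call is refused whole if a number of a shift passes 5 or a number of a turn 0.15, either way. A call with a gripper value outside its range is refused whole. The fingers move at their own pace and stop on an object; "newtons" is the grip in N (left out, the last holds). Time passes only in rows, so rows that do not move let the fingers close. It gives the time, the measured TCP pose, the force and the opening at its end, in the units of the state.
- env.sense(): the state, without advancing time (a new reading comes with each control period).
- imaging.get_image(name): name is "side" or "top" or "wrist"; returns the picture (480x640x3 uint8, red, green, blue); there is no depth.
- imaging.camera_params(name): a dict with "fov_y" (degrees; the focal length in pixels is half the picture's height over the tangent of half this angle, whatever the lens; pixels are square), "cx", "cy" (the principal point, pixels), "rvec" (rotation vector, rad) and "tvec" (3), from world to camera coordinates, as OpenCV has them; the wrist camera has in their place "tool_from_camera" (4x4, takes a point from camera to tool coordinates, whose origin is the TCP and whose axes are the tool frame's). Camera axes: x right, y down, z forward; pixel columns grow to the right and rows downward; lengths in m; the calibration is good to about 2 mm. A picture is of the moment at which its call begins: read the wrist's pose just before it. camera_params takes no time and is no camera call.
- env.hand_in(): hands the job in, once; it reports no verdict.
The state is a dict: "clock": time; "q": joint angles; "qd": joint speeds; "joint_efforts": joint torques, N m; "position": TCP position; "orientation": TCP orientation; "wrist_force": force on the tool from outside, world axes, zero at the start; "ft_torque": the same for the moment, N m; "grip_width": finger opening in m.
Only numpy, scipy, OpenCV 4.12 (cv2) and the standard library are available. Lean on these libraries where they do the work, as an engineer would, in place of code of your own. Each camera call takes 0.05 s, during which the arm holds its last target.

## Working session

There is one attempt and no reset: what is moved stays moved. The work goes in short steps, Python scripts to look and compute and a tool call to move; the robot and the scene stay as the last step left them, time stands still between calls to the robot, and variables do not carry over. Pictures are saved under pics/ and viewed, and the job is handed in when it is done.

Besides the shell and the picture viewer there is one more tool, called after ">>>" as name(argument=value, ...) on one line, values as JSON. jog_arm: Moves the arm, as the interface text tells. Its arguments: {"type":"object","properties":{"travel":{"type":"array"},"twist":{"type":"array"},"claw":{"type":"array"},"newtons":{"type":"number"}},"required":["travel","twist","claw"]}

```bash
mkdir -p pics; python3 - <<'E'
from bench import env, imaging
import cv2
s=env.sense(); print({k:s[k] for k in ['clock','position','orientation','wrist_force','grip_width','q']}, env.nose_length)
for n in ['side','top','wrist']:
    cv2.imwrite(f'pics/{n}0.png',imaging.get_image(n)[:,:,::-1]); print(n,imaging.camera_params(n))
E
```

```text
{'clock': 0.0, 'position': array([0.24810829, 0.51807427, 0.23861644]), 'orientation': array([[-1.13652185e-03, -9.01836117e-01,  4.32076760e-01],
       [-1.49513389e-03,  4.32078089e-01,  9.01834957e-01],
       [-9.99998236e-01,  3.78942530e-04, -1.83943193e-03]]), 'wrist_force': array([-0.18923839,  0.40503249,  0.85617092]), 'grip_width': 0.09194112273446023, 'q': array([ 9.13895268e-01,  1.59055493e-01,  1.59822987e+00, -1.32537768e-05,
        1.38618530e+00, -2.10103133e-01])} 0.025
side {'fov_y': 43.620035093710825, 'cx': 320.864001213904, 'cy': 237.3766062329245, 'rvec': array([ 0.89530181, -2.60704886,  0.9172899 ]), 'tvec': array([0.4593475 , 0.3857089 , 0.87919802])}
top {'fov_y': 55.710638880162215, 'cx': 322.9555955707874, 'cy': 243.91232417276078, 'rvec': array([ 2.15657806, -2.12967961,  0.15348467]), 'tvec': array([-0.07418425,  0.64629249,  0.99450604])}
wrist {'fov_y': 65.88074999880281, 'cx': 321.74213265792633, 'cy': 238.03422397935876, 'tool_from_camera': array([[ 2.93710248e-04, -2.84251598e-01,  9.58749677e-01,
        -1.44303101e-01],
       [ 1.04079817e-03, -9.58749112e-01, -2.84251749e-01,
         7.93982338e-02],
       [ 9.99999415e-01,  1.08135257e-03,  1.42541049e-05,
         2.39656576e-04],
       [ 0.00000000e+00,  0.00000000e+00,  0.00000000e+00,
         1.00000000e+00]])}
```

View pics/side0.png

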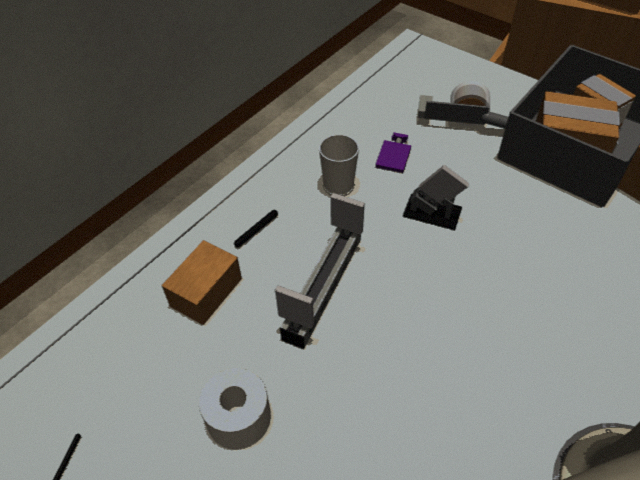

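View pics/top0.png

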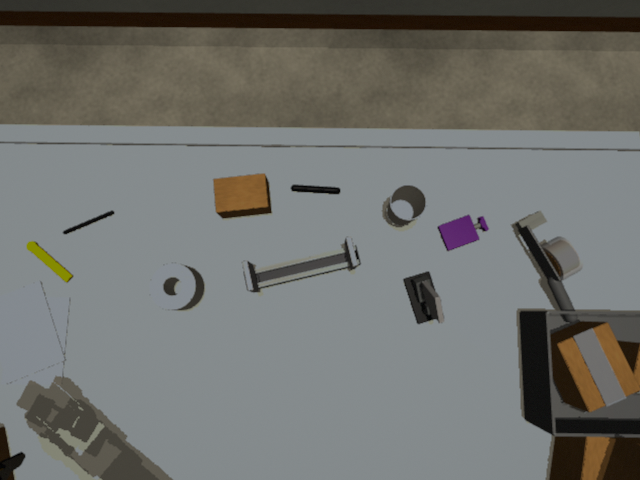

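View pics/wrist0.png

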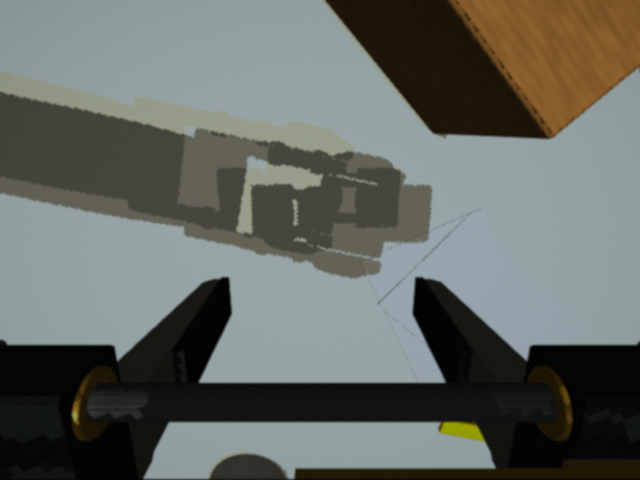

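```bash
cat > h.py <<'E'
from bench import env, imaging
import cv2, numpy as np
def cam(n,s=None):
    p=imaging.camera_params(n); f=240/np.tan(np.radians(p['fov_y'])/2)
    K=np.array([[f,0,p['cx']],[0,f,p['cy']],[0,0,1]])
    if n=='wrist':
        T=np.array(p['tool_from_camera']); s=s or env.sense()
        W=np.eye(4); W[:3,:3]=s['orientation']; W[:3,3]=s['position']
        M=np.linalg.inv(W@T); return K,M[:3,:3],M[:3,3]
    return K,cv2.Rodrigues(np.array(p['rvec']))[0],np.array(p['tvec'])
def ray(c,uv):
    K,R,t=c; d=R.T@np.linalg.inv(K)@np.array([uv[0],uv[1],1.]); return -R.T@t,d/np.linalg.norm(d)
def onz(c,uv,z):
    o,d=ray(c,uv); return o+d*(z-o[2])/d[2]
def proj(c,P):
    K,R,t=c; x=K@(R@np.asarray(P,float)+t); return x[:2]/x[2]
def tri(c1,a,c2,b):
    o,d=ray(c1,a);p,e=ray(c2,b)
    A=np.stack([d,-e],1); s=np.linalg.lstsq(A,p-o,rcond=None)[0]
    x,y=o+d*s[0],p+e*s[1]; return (x+y)/2,np.linalg.norm(x-y)
def crop(src,dst,x,y,w,h,k):
    im=cv2.imread(src)[y:y+h,x:x+w]; cv2.imwrite(dst,cv2.resize(im,None,fx=k,fy=k,interpolation=cv2.INTER_CUBIC))
E
python3 - <<'E'
from h import *
crop('pics/side0.png','pics/sc.png',395,160,80,75,8)
crop('pics/side0.png','pics/ss.png',265,185,110,165,3.6)
crop('pics/top0.png','pics/tc.png',395,260,60,70,8)
crop('pics/top0.png','pics/ts.png',235,230,130,70,6)
t=cam('top')
for n,uv,z in [('cradle',(425,298),0),('stopA',(250,277),.1),('stopB',(352,252),.1),('cup',(406,205),.05),('roll',(178,286),.075),('carton',(242,193),.07),('marker',(316,189),0),('purple',(460,232),0)]: print(n,onz(t,uv,z).round(3))
E
```

```text
cradle [ 0.528 -0.308  0.   ]
stopA [0.565 0.09  0.1  ]
stopB [ 0.622 -0.13   0.1  ]
cup [ 0.74  -0.257  0.05 ]
roll [0.545 0.252 0.075]
carton [0.759 0.12  0.07 ]
marker [ 0.79  -0.047  0.   ]
purple [ 0.687 -0.395  0.   ]
```

View pics/sc.png

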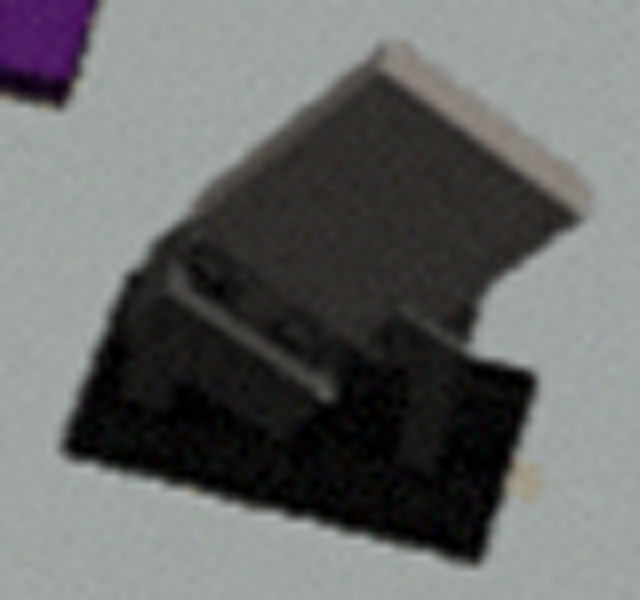

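View pics/tc.png

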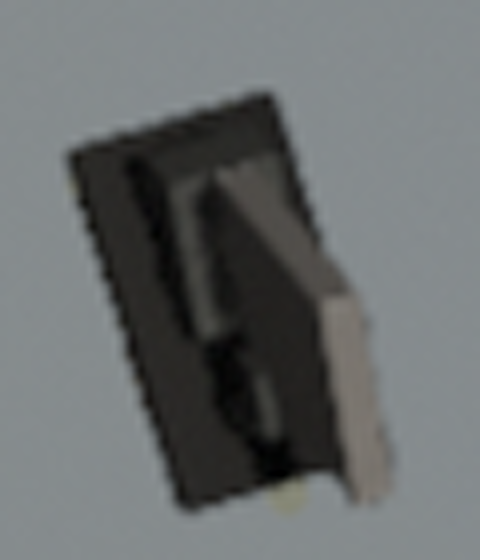

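View pics/ts.png

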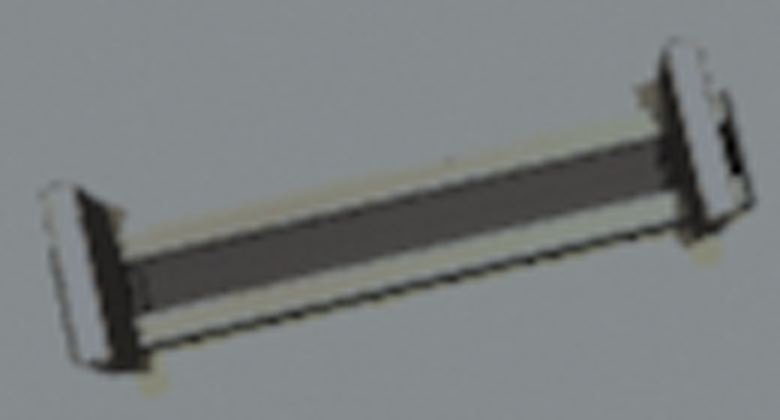

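View pics/ss.png

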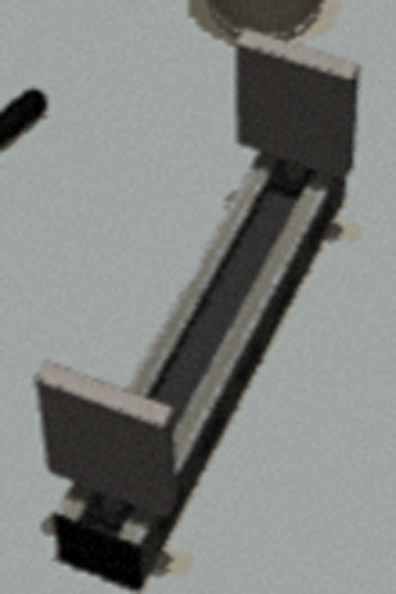

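```bash
python3 - <<'E'
from h import *
t=cam('top');s=cam('side')
def T(a,b): return (a[0]/8+395-.4,a[1]/8+260-.4),(b[0]/8+395-.4,b[1]/8+160-.4)
for n,a,b in [('far',(335,295),(388,55)),('near',(372,500),(588,198)),('mid',(355,398),(489,125))]:
    p,q=T(a,b); x,e=tri(t,p,s,q); print(n,x.round(4),round(e,4))
for c in [(72,152),(270,92),(182,508)]: print(onz(t,(c[0]/8+394.6,c[1]/8+259.6),.006).round(4))
E
```

```text
far [ 0.527  -0.3024  0.1347] 0.0011
near [ 0.4753 -0.3173  0.1064] 0.0009
mid [ 0.5013 -0.3101  0.1208] 0.0002
[ 0.573  -0.2571  0.006 ]
[ 0.5914 -0.3158  0.006 ]
[ 0.4699 -0.2877  0.006 ]
```

>>> jog_arm(travel=[[-0.2,-3.7,-2.15],[-0.2,-3.7,-2.15],[-0.2,-3.7,-2.15],[-0.2,-3.7,-2.15],[-0.2,-3.7,-2.15],[-0.2,-3.7,-2.15],[-0.2,-3.7,-2.15],[-0.2,-3.7,-2.15],[-0.2,-3.7,-2.15],[-0.2,-3.7,-2.15],[0,-3.7,-2.15],[0,-3.7,-2.15]], twist=[[0,0,0],[0,0,0],[0,0,0],[0,0,0],[0,0,0],[0,0,0],[0,0,0],[0,0,0],[0,0,0],[0,0,0],[0,0,0],[0,0,0]], claw=[1,1,1,1,1,1,1,1,1,1,1,1])

```text
clock: 1.35
position: [0.538, 0.0924, 0.2595]
orientation: [[-0.0, -0.902, 0.432], [0.0, 0.432, 0.902], [-1.0, 0.0, 0.0]]
wrist_force: [1.4, 1.1, 0.1]
grip_width: 0.0917
```

>>> jog_arm(travel=[[0,-3.7,-2.15],[0,-3.7,-2.15],[0,-3.7,-2.15],[0,0,0],[0,0,0],[0,0,0],[0,0,0],[0,0,0],[0,0,0],[0,0,0],[0,0,0],[0,0,0]], twist=[[0,0,0],[0,0,0],[0,0,0],[0.14,0,0],[0.14,0,0],[0.14,0,0],[0.14,0,0],[0.14,0,0],[0.14,0,0],[0.14,0,0],[0.14,0,0],[0.14,0,0]], claw=[0.5,0.5,0.5,0.5,0.5,0.5,0.5,0.5,0.5,0.5,0.5,0.5])

```text
clock: 2.55
position: [0.6094, -0.0121, 0.2591]
orientation: [[-0.001, 0.141, 0.99], [0.0, 0.99, -0.141], [-1.0, 0.0, -0.001]]
wrist_force: [-0.0, -0.2, -0.7]
grip_width: 0.0461
```

>>> jog_arm(travel=[[0,0,0],[0,0,0],[0,0,0],[0,0,0],[0,0,0],[0,0,0],[0,0,0],[0,0,0],[0,0,0],[0,0,0]], twist=[[0.14,0,0],[0.14,0,0],[0.14,0,0],[0.14,0,0],[0.14,0,0],[0.14,0,0],[0.14,0,0],[0.14,0,0],[0,0,0],[0,0,0]], claw=[0.5,0.5,0.5,0.5,0.5,0.5,0.5,0.5,0.5,0.5])

```text
clock: 3.55
position: [0.6095, -0.0121, 0.2593]
orientation: [[-0.001, 0.95, 0.313], [0.0, 0.313, -0.95], [-1.0, -0.0, -0.0]]
wrist_force: [-0.3, 0.0, -0.3]
grip_width: 0.0461
```

```bash
python3 - <<'E'
from h import *
s=env.sense(); print(s['clock'],s['position'],s['orientation'],s['q'],s['grip_width'],s['wrist_force'])
cv2.imwrite('pics/w1.png',imaging.get_image('wrist')[:,:,::-1])
np.savez('w1.npz',p=s['position'],o=s['orientation'])
E
```

```text
3.55 [ 0.6094766  -0.01208487  0.25929132] [[-5.59140683e-04  9.49832461e-01  3.12758665e-01]
 [ 1.39013161e-04  3.12758785e-01 -9.49832576e-01]
 [-9.99999834e-01 -4.87612464e-04 -3.06915374e-04]] [-2.17811373e-01  2.35027379e-01  1.46993457e+00  1.50361156e-05
  1.43720668e+00  1.03488684e+00] 0.04607460012426901 [-0.3061087   0.0412648  -0.29248561]
```

View pics/w1.png

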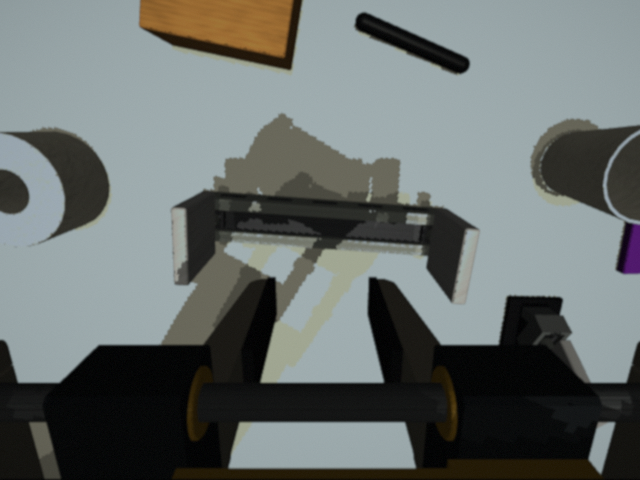

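```bash
python3 - <<'E'
from h import *
im=cv2.imread('pics/w1.png')
a=cv2.resize(im[180:310,160:260],None,fx=4,fy=4,interpolation=cv2.INTER_CUBIC)
b=cv2.resize(im[180:310,400:490],None,fx=4,fy=4,interpolation=cv2.INTER_CUBIC)
c=np.hstack([a,b]); cv2.imwrite('pics/w1c.png',np.clip(c*1.6,0,255).astype('uint8'))
E
```

```text
(no output)
```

View pics/w1c.png

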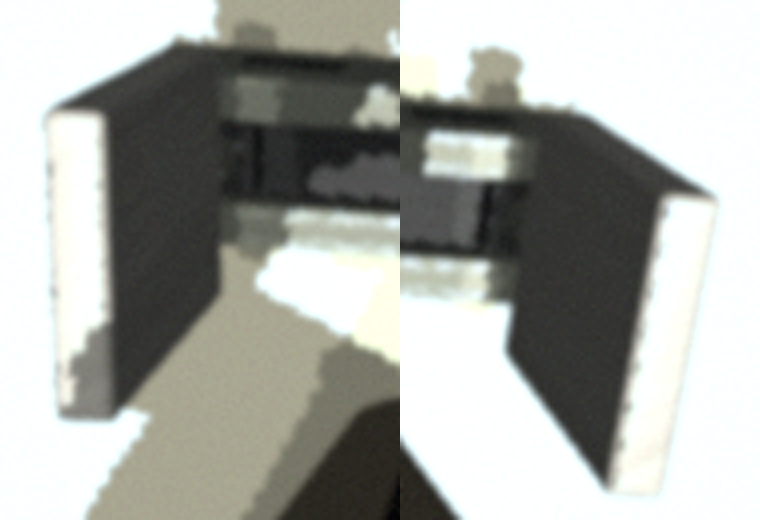

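```bash
python3 - <<'E'
from h import *
z=np.load('w1.npz'); c=cam('wrist',dict(position=z['p'],orientation=z['o']))
L=[(48,112),(106,110),(116,416),(60,416)]; R=[(261,196),(316,200),(261,493),(207,489)]
f=lambda p,ox:onz(c,(p[0]/4+ox-.4,p[1]/4+180-.4),.132)
A=np.array([f(p,160) for p in L]);B=np.array([f(p,400) for p in R])
for M in (A,B):
    print(M.round(4)[:,:2].tolist(),'mid',M.mean(0).round(4), 'len',np.linalg.norm(M[1]-M[2]).round(4),np.linalg.norm(M[0]-M[3]).round(4),'th',np.linalg.norm(M[0]-M[1]).round(4))
    d=(M[0]+M[1]-M[2]-M[3]); print('yaw',np.degrees(np.arctan2(d[1],d[0])).round(2))
d=A.mean(0)-B.mean(0); print('mid',((A+B)/2).mean(0).round(4),np.linalg.norm(d).round(4),'yaw',np.degrees(np.arctan2(-d[0],d[1])).round(2))
mid=((A+B)/2).mean(0); 
y=np.radians(14.8)
th=np.arctan2(-d[0],d[1]); ux=np.array([np.cos(th),np.sin(th),0])
for k in (-.022,-.011,.011,.022):
    P=mid+ux*k; P[2]=.041; print(k,proj(c,P).round(1))
cv2.imwrite('pics/w1d.png',cv2.resize(np.clip(cv2.imread('pics/w1.png')[185:265,300:400]*1.6,0,255).astype('uint8'),None,fx=7,fy=7,interpolation=cv2.INTER_CUBIC))
E
```

```text
[[0.5977, 0.1014], [0.6015, 0.0912], [0.5414, 0.076], [0.5379, 0.0866]] mid [0.5696 0.0888 0.132 ] len 0.062 0.0616 th 0.0109
yaw 14.03
[[0.6516, -0.1133], [0.6541, -0.1235], [0.5948, -0.1392], [0.5922, -0.1285]] mid [ 0.6232 -0.1261  0.132 ] len 0.0613 0.0613 th 0.0106
yaw 14.61
mid [ 0.5964 -0.0187  0.132 ] 0.2215 yaw 13.99
-0.022 [321.6 247.5]
-0.011 [322.4 237.2]
0.011 [324.  216.3]
0.022 [324.9 205.5]
```

View pics/w1d.png

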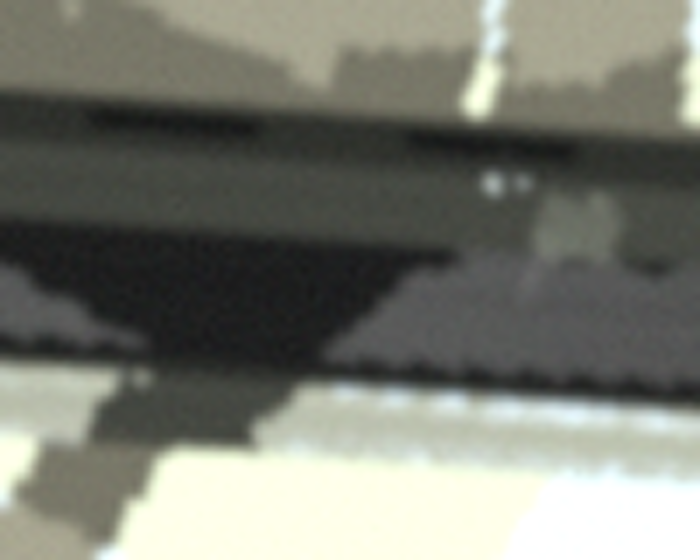

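>>> jog_arm(travel=[[0.5,-3.1,3.1],[0.5,-3.1,3.1],[0.5,-3.1,3.1],[0.5,-3.1,3.1],[0.5,-3.1,3.1],[0.5,-3.1,3.1],[0.5,-3.1,3.1],[0.8,-3.1,3.1],[0,0,0],[0,0,0],[0,0,0],[0,0,0]], twist=[[0,0,0],[0,0,0],[0,0,0],[0,0,0],[0,0,0],[0,0,0],[0,0,0],[0.03,0,0],[0,0,0.125],[0,0,0.125],[0,0,0.125],[0,0,0.125]], claw=[0.5,0.5,0.5,0.5,0.5,0.5,0.5,0.5,0.5,0.5,0.5,0.5])

```text
clock: 4.8
position: [0.4507, -0.3253, 0.2175]
orientation: [[0.465, 0.839, 0.282], [0.134, 0.249, -0.959], [-0.875, 0.484, 0.004]]
wrist_force: [-1.3, 1.2, -0.2]
grip_width: 0.0459
```

>>> jog_arm(travel=[[0,0,0],[0,0,0],[0,0,0]], twist=[[0,0,0],[0,0,0],[0,0,0]], claw=[0.5,0.5,0.5])

```text
clock: 5.1
position: [0.4513, -0.3247, 0.2173]
orientation: [[0.459, 0.842, 0.283], [0.134, 0.249, -0.959], [-0.878, 0.478, 0.001]]
wrist_force: [0.6, 0.6, 0.4]
grip_width: 0.0459
```

```bash
python3 - <<'E'
from h import *
s=env.sense(); print(s['clock'],s['position'],s['orientation'],s['q'],s['grip_width'],s['wrist_force'])
cv2.imwrite('pics/w2.png',imaging.get_image('wrist')[:,:,::-1])
np.savez('w2.npz',p=s['position'],o=s['orientation'])
E
```

```text
5.1 [ 0.45126959 -0.324741    0.21726001] [[ 0.45885832  0.84237709  0.28257721]
 [ 0.13389451  0.2488455  -0.95924354]
 [-0.87836286  0.47799241  0.00139516]] [-1.10977217 -0.03257969  1.91650036  0.52640053  1.21249474 -0.00292905] 0.04585877576419404 [0.63929529 0.57930598 0.38374927]
```

View pics/w2.png

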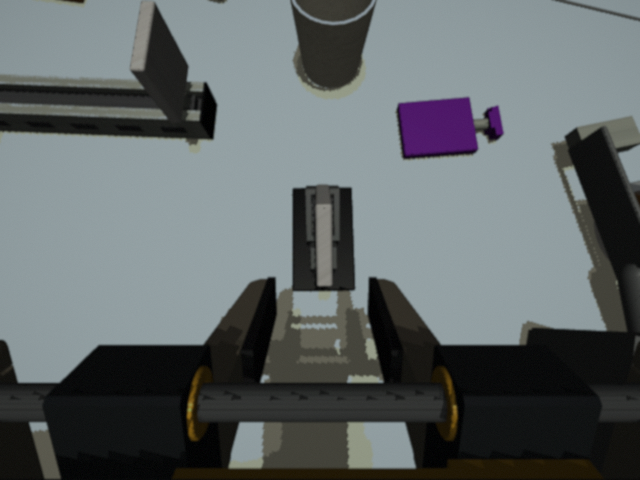

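```bash
python3 - <<'E'
from h import *
im=cv2.imread('pics/w2.png')
cv2.imwrite('pics/w2c.png',cv2.resize(np.clip(im[175:300,280:370]*1.5,0,255).astype('uint8'),None,fx=4.8,fy=4.8,interpolation=cv2.INTER_CUBIC))
g=cv2.cvtColor(im,cv2.COLOR_BGR2GRAY)
for r in range(195,292,8): print(r,g[r,300:350].tolist())
E
```

```text
195 [17, 18, 18, 18, 28, 46, 64, 73, 76, 72, 61, 46, 36, 30, 28, 38, 57, 70, 76, 78, 79, 79, 79, 80, 79, 80, 79, 79, 76, 67, 50, 36, 33, 40, 61, 71, 74, 73, 68, 49, 29, 20, 19, 19, 19, 20, 18, 19, 20, 18]
203 [18, 20, 15, 21, 24, 42, 62, 72, 74, 72, 64, 53, 44, 42, 42, 51, 68, 82, 87, 91, 92, 91, 91, 92, 93, 94, 96, 95, 93, 90, 78, 57, 44, 44, 60, 72, 73, 74, 67, 50, 31, 23, 21, 21, 21, 19, 20, 22, 21, 19]
211 [22, 22, 22, 23, 25, 40, 62, 72, 74, 73, 69, 59, 53, 48, 48, 74, 102, 123, 133, 135, 135, 136, 136, 136, 135, 134, 134, 132, 131, 126, 112, 89, 66, 50, 61, 70, 74, 73, 66, 50, 33, 23, 22, 24, 23, 23, 22, 23, 22, 22]
219 [21, 21, 22, 23, 24, 38, 60, 71, 72, 72, 69, 61, 56, 49, 41, 58, 89, 115, 127, 131, 133, 132, 134, 134, 134, 134, 134, 135, 134, 128, 116, 91, 64, 50, 60, 70, 71, 73, 66, 49, 32, 25, 24, 23, 25, 23, 23, 23, 25, 24]
227 [24, 25, 25, 26, 25, 32, 50, 65, 73, 72, 70, 61, 55, 42, 36, 55, 93, 117, 129, 132, 134, 133, 134, 132, 133, 135, 134, 136, 134, 130, 115, 94, 65, 45, 49, 65, 71, 72, 68, 51, 34, 27, 26, 25, 26, 27, 26, 28, 26, 27]
235 [27, 26, 27, 28, 27, 30, 45,
[... 1042 characters left out ...]
, 35, 35, 35, 34, 33]
275 [35, 35, 33, 35, 35, 35, 35, 36, 36, 36, 35, 32, 30, 27, 20, 20, 51, 91, 115, 129, 131, 129, 128, 129, 127, 129, 130, 132, 133, 131, 123, 103, 68, 40, 33, 36, 35, 36, 38, 36, 35, 34, 37, 36, 37, 36, 37, 36, 36, 35]
283 [36, 37, 37, 36, 37, 38, 38, 37, 38, 37, 39, 37, 38, 32, 23, 20, 49, 93, 120, 132, 138, 135, 136, 135, 134, 133, 133, 133, 132, 133, 124, 103, 72, 46, 39, 37, 38, 37, 38, 40, 38, 38, 37, 39, 39, 36, 39, 36, 39, 37]
291 [109, 109, 107, 108, 108, 107, 109, 108, 107, 105, 99, 101, 109, 110, 110, 110, 109, 109, 108, 107, 105, 106, 105, 105, 107, 111, 111, 108, 108, 108, 112, 115, 119, 119, 116, 117, 109, 91, 74, 70, 69, 69, 71, 74, 76, 77, 78, 77, 80, 94]
```

View pics/w2c.png

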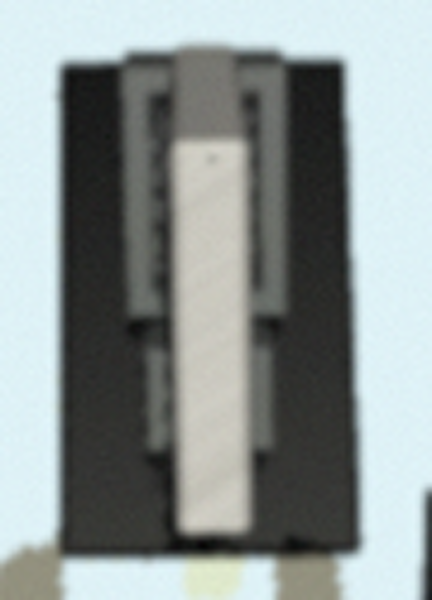

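```bash
python3 - <<'E'
from h import *
z=np.load('w2.npz'); s=dict(position=z['p'],orientation=z['o']); O=s['orientation']
print('pred',O.T@(np.array([0.5013,-.3101,.1208])-s['position']))
p=imaging.camera_params('wrist');T=np.array(p['tool_from_camera']);K=cam('wrist',s)[0]
def atX(uv,X):
    d=T[:3,:3]@np.linalg.inv(K)@np.array([*uv,1]);o=T[:3,3]; return o+d*(X-o[0])/d[0]
for X in (.09,.095,.1,.105,.11,.115):
    a,b=atX((323.7,203.7),X),atX((324.3,285.4),X); l,r=atX((316,245),X),atX((331.4,245),X)
    print(X,a.round(4),b.round(4),(a-b)[1].round(4),(r-l)[2].round(4),((a+b)/2).round(4))
E
```

```text
pred [ 1.09644105e-01 -3.19334775e-04 -4.14077000e-05]
0.09 [0.09   0.0345 0.0018] [ 0.09   -0.0223  0.0023] 0.0568 0.0102 [0.09   0.0061 0.002 ]
0.095 [0.095  0.0335 0.0018] [ 0.095  -0.0245  0.0024] 0.058 0.0104 [0.095  0.0045 0.0021]
0.1 [0.1    0.0325 0.0018] [ 0.1    -0.0267  0.0024] 0.0592 0.0106 [0.1    0.0029 0.0021]
0.105 [0.105  0.0315 0.0018] [ 0.105  -0.0289  0.0024] 0.0604 0.0109 [0.105  0.0013 0.0021]
0.11 [0.11   0.0305 0.0019] [ 0.11   -0.0311  0.0025] 0.0616 0.0111 [ 0.11   -0.0003  0.0022]
0.115 [0.115  0.0295 0.0019] [ 0.115  -0.0334  0.0025] 0.0629 0.0113 [ 0.115  -0.0019  0.0022]
```

>>> jog_arm(travel=[[2.6,0,0.15],[2.6,0,0],[2.6,0,0],[2.6,0,0],[1.6,0,0],[1,0,0],[0,0,0],[0,0,0]], twist=[[-0.008,0,0],[0,0,0],[0,0,0],[0,0,0],[0,0,0],[0,0,0],[0,0,0],[0,0,0]], claw=[0.5,0.5,0.5,0.5,0.5,0.5,0.5,0.5])

```text
clock: 5.95
position: [0.5114, -0.3088, 0.1033]
orientation: [[0.46, 0.84, 0.289], [0.134, 0.256, -0.957], [-0.878, 0.479, 0.005]]
wrist_force: [-0.4, -0.1, 0.4]
grip_width: 0.0454
```

>>> jog_arm(travel=[[0,0,0],[0,0,0],[0,0,0],[0,0,0],[0,0,0],[0,0,0],[0,0,0],[0,0,0]], twist=[[0,0,0],[0,0,0],[0,0,0],[0,0,0],[0,0,0],[0,0,0],[0,0,0],[0,0,0]], claw=[0.3,0.2,0.1,0.05,0.05,0.05,0.05,0.05], newtons=20)

```text
clock: 6.75
position: [0.5109, -0.3089, 0.1028]
orientation: [[0.46, 0.84, 0.288], [0.134, 0.254, -0.958], [-0.878, 0.479, 0.004]]
wrist_force: [-1.4, -0.3, 2.4]
grip_width: 0.0118
```

```bash
python3 - <<'E'
from h import *
s=env.sense(); print(s['clock'],s['position'],s['grip_width'],s['wrist_force'],s['ft_torque'])
cv2.imwrite('pics/w3.png',imaging.get_image('wrist')[:,:,::-1])
E
```

```text
6.75 [ 0.5108636  -0.30886451  0.10276571] 0.011760211983018087 [-1.37595583 -0.26015134  2.36534491] [-0.05002903  0.48847927  0.01915183]
```

View pics/w3.png

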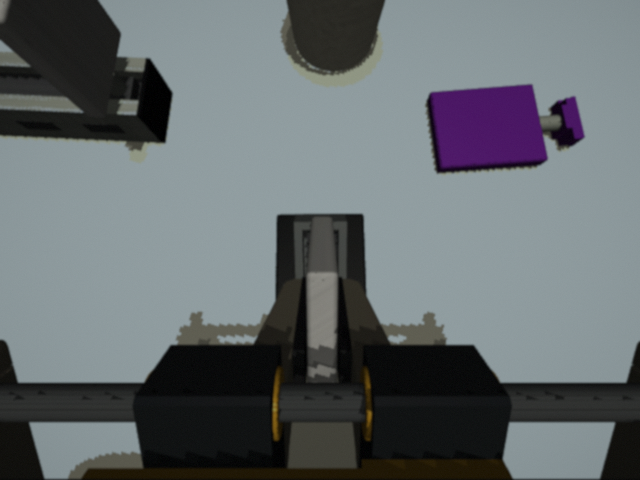

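>>> jog_arm(travel=[[0,0,0],[0,0,0],[0,0,0],[-0.3,0,0],[-0.7,0,0],[-1.5,0,0],[-2,0,0],[-2.5,0,0],[-2.5,0,0],[-2.5,0,0],[0,0,0]], twist=[[0,0,0],[0,0,0],[0,0,0],[0,0,0],[0,0,0],[0,0,0],[0,0,0],[0,0,0],[0,0,0],[0,0,0],[0,0,0]], claw=[0,0,0,0,0,0,0,0,0,0,0], newtons=55)

```text
clock: 7.9
position: [0.4553, -0.3268, 0.2108]
orientation: [[0.462, 0.839, 0.286], [0.129, 0.256, -0.958], [-0.877, 0.48, 0.009]]
wrist_force: [-0.8, -0.5, -2.6]
grip_width: 0.0113
```

```bash
python3 - <<'E'
from h import *
s=env.sense(); print(s['clock'],s['position'],s['orientation'],s['grip_width'],s['wrist_force'],s['ft_torque'])
cv2.imwrite('pics/w4.png',imaging.get_image('wrist')[:,:,::-1])
E
```

```text
7.9 [ 0.45533759 -0.32675076  0.21076141] [[ 0.46193837  0.83943682  0.28628441]
 [ 0.12947139  0.25550587 -0.95809911]
 [-0.87741102  0.47964838  0.00934492]] 0.011264742408737038 [-0.7680359  -0.49280728 -2.62157825] [-0.19961548  0.52838911 -0.01754474]
```

View pics/w4.png

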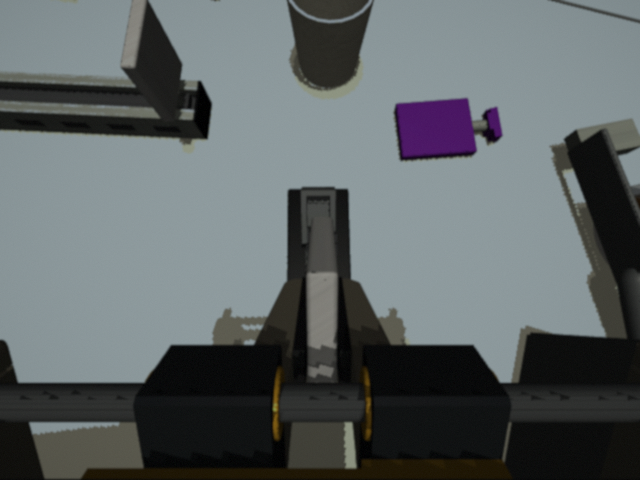

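>>> jog_arm(travel=[[-1,0,0],[0,0,0],[0,0,0],[0,0,0],[-2,0,0],[-2,0,0],[-2,0,0],[0,2.8,-3.2],[0,2.8,-3.2],[0,2.8,-3.2],[0,2.8,-3.2]], twist=[[0,0,-0.125],[0,0,-0.125],[0,0,-0.125],[0,0,-0.125],[0,0,0],[0,0,0],[0,0,0],[0,0,0],[0,0,0],[0,0,0],[0,0,0]], claw=[0,0,0,0,0,0,0,0,0,0,0])

```text
clock: 9.05
position: [0.5214, -0.1687, 0.2738]
orientation: [[-0.002, 0.958, 0.288], [-0.002, 0.288, -0.958], [-1.0, -0.002, 0.001]]
wrist_force: [-0.0, 0.1, -3.0]
grip_width: 0.0114
```

>>> jog_arm(travel=[[0,2.8,-3.2],[0,2.8,-3.2],[0,2.8,-3.2],[0,2.6,-3.1],[0,0,0],[0,0,0]], twist=[[0,0,0],[0,0,0],[0,0,0],[0,0,0],[0,0,0],[0,0,0]], claw=[0,0,0,0,0,0])

```text
clock: 9.65
position: [0.5896, -0.0166, 0.2733]
orientation: [[-0.002, 0.957, 0.29], [-0.003, 0.29, -0.957], [-1.0, -0.003, 0.002]]
wrist_force: [-0.4, 0.6, -2.8]
grip_width: 0.0118
```

>>> jog_arm(travel=[[0,0,0],[0,0,0],[0,0,0],[0,0,0],[0,0,0],[0,0,0],[0,0,0],[0,0,0],[0,0,0],[0,0,0],[0,0,0],[0,0,0]], twist=[[-0.139,0,0],[-0.139,0,0],[-0.139,0,0],[-0.139,0,0],[-0.139,0,0],[-0.139,0,0],[-0.139,0,0],[-0.139,0,0],[-0.139,0,0],[-0.139,0,0],[-0.139,0,0],[0,0,0]], claw=[0,0,0,0,0,0,0,0,0,0,0,0])

```text
clock: 10.85
position: [0.5896, -0.019, 0.2745]
orientation: [[-0.001, -0.246, 0.969], [-0.004, 0.969, 0.246], [-1.0, -0.003, -0.002]]
wrist_force: [0.5, 0.9, -2.6]
grip_width: 0.012
```

```bash
python3 - <<'E'
from h import *
s=env.sense(); print(s['clock'],s['position'],s['orientation'],s['q'],s['grip_width'],s['wrist_force'],s['ft_torque'])
cv2.imwrite('pics/w5.png',imaging.get_image('wrist')[:,:,::-1])
np.savez('w5.npz',p=s['position'],o=s['orientation'])
cv2.imwrite('pics/s5.png',imaging.get_image('side')[:,:,::-1])
crop('pics/s5.png','pics/s5c.png',240,100,140,260,2.3)
E
```

```text
10.85 [ 0.58955025 -0.01900463  0.27454427] [[-6.61073322e-04 -2.46219111e-01  9.69213966e-01]
 [-3.52148264e-03  9.69208742e-01  2.46215382e-01]
 [-9.99993581e-01 -3.25030373e-03 -1.50777437e-03]] [-0.23508038  0.1755229   1.50867472 -0.00360182  1.45721843 -0.4834487 ] 0.012011988725685143 [ 0.46125169  0.94470279 -2.60957998] [-0.07039915  0.07813894  0.00150373]
```

View pics/w5.png

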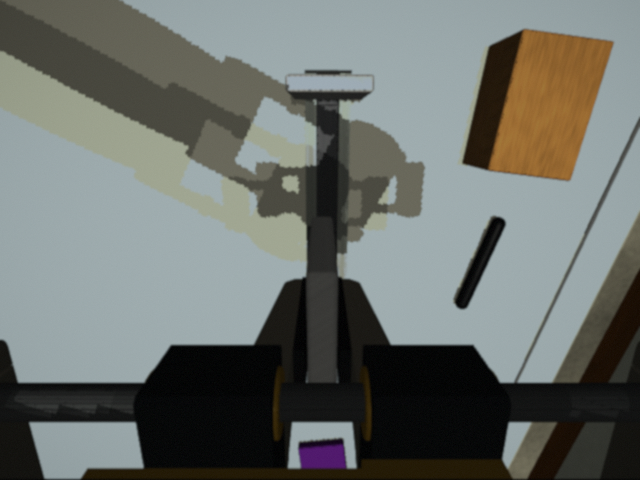

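View pics/s5c.png

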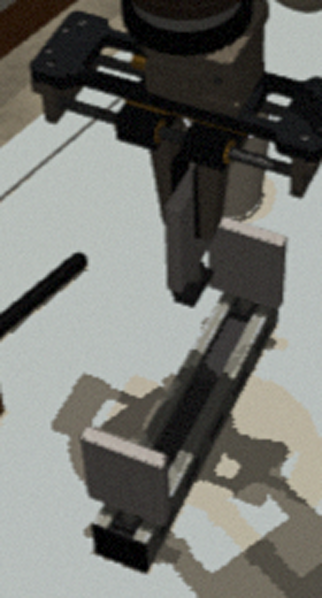

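```bash
python3 - <<'E'
from h import *
im=cv2.imread('pics/w5.png')
g=cv2.cvtColor(im,cv2.COLOR_BGR2GRAY)
for r in list(range(105,215,15))+list(range(225,380,20)): print(r,g[r,298:356].tolist())
cv2.imwrite('pics/w5c.png',cv2.resize(np.clip(im[65:265,270:390]*1.8,0,255).astype('uint8'),None,fx=3,fy=3,interpolation=cv2.INTER_CUBIC))
E
```

```text
105 [101, 98, 98, 95, 91, 89, 85, 80, 77, 76, 76, 74, 75, 75, 75, 80, 91, 89, 69, 46, 38, 41, 44, 48, 53, 53, 58, 62, 61, 61, 57, 56, 57, 55, 58, 59, 60, 60, 61, 61, 76, 117, 151, 164, 166, 165, 165, 165, 165, 166, 166, 167, 167, 168, 167, 167, 168, 167]
120 [169, 168, 168, 169, 168, 168, 155, 124, 98, 84, 76, 76, 74, 73, 73, 74, 78, 75, 59, 42, 34, 33, 31, 32, 32, 31, 32, 30, 31, 31, 33, 32, 33, 32, 31, 32, 30, 32, 32, 29, 39, 59, 73, 77, 75, 74, 78, 87, 91, 97, 109, 133, 149, 148, 143, 141, 137, 126]
135 [170, 169, 168, 168, 167, 167, 167, 167, 168, 168, 167, 166, 167, 167, 166, 168, 168, 155, 113, 75, 71, 78, 78, 78, 78, 75, 75, 73, 73, 69, 66, 59, 55, 54, 60, 59, 48, 34, 28, 27, 41, 61, 71, 72, 73, 72, 71, 74, 75, 77, 81, 90, 99, 101, 102, 103, 103, 103]
150 [162, 163, 162, 161, 162, 162, 161, 153, 149, 152, 149, 143, 140, 141, 144, 151, 158, 145, 109, 71, 61, 66, 71, 73, 75, 77, 76, 71, 53, 36, 33, 31, 31, 31, 30, 29, 29, 30, 25, 29, 45, 63, 69, 73, 72, 71, 70, 71, 73, 79, 85, 93, 100, 102, 103, 103, 103, 101]
165 [158, 161, 161, 160, 157, 149, 134, 117, 112, 119, 126, 120, 96, 
[... 2092 characters left out ...]
, 12, 19, 26, 24, 27, 23, 24, 26, 27, 22, 24]
325 [6, 4, 5, 5, 5, 6, 3, 9, 20, 38, 48, 53, 54, 58, 57, 59, 58, 56, 57, 55, 57, 57, 57, 56, 55, 58, 59, 58, 59, 57, 57, 57, 58, 56, 56, 55, 55, 49, 42, 26, 9, 4, 4, 3, 5, 3, 2, 1, 6, 10, 14, 22, 25, 26, 23, 24, 25, 26]
345 [4, 5, 3, 4, 4, 3, 2, 4, 15, 33, 45, 51, 54, 54, 56, 56, 56, 56, 57, 57, 57, 58, 58, 59, 58, 57, 58, 57, 57, 56, 58, 56, 56, 54, 55, 55, 54, 49, 39, 24, 10, 3, 2, 2, 2, 4, 3, 3, 2, 4, 5, 8, 10, 18, 26, 24, 25, 23]
365 [9, 5, 6, 4, 8, 8, 3, 4, 11, 26, 43, 51, 54, 55, 56, 57, 58, 58, 57, 58, 56, 56, 58, 58, 58, 58, 57, 59, 58, 59, 56, 58, 57, 56, 56, 54, 53, 47, 34, 19, 6, 3, 7, 9, 7, 9, 9, 9, 6, 10, 5, 7, 9, 13, 17, 21, 22, 25]
```

View pics/w5c.png

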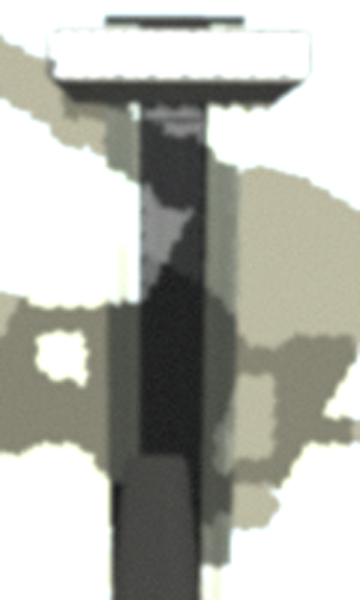

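```bash
python3 - <<'E'
from h import *
z=np.load('w5.npz'); s=dict(position=z['p'],orientation=z['o']); O=s['orientation']
T=np.array(imaging.camera_params('wrist')['tool_from_camera']);K=cam('wrist',s)[0]
def atX(uv,X):
    d=T[:3,:3]@np.linalg.inv(K)@np.array([*uv,1]);o=T[:3,3]; return o+d*(X-o[0])/d[0]
X=z['p'][2]-.041
pts=[]
for r,l,rr in [(120,316.3,338.8),(150,316,338.1),(180,316.2,337.5),(195,316.2,337.3),(210,316.2,337.3)]:
    a=atX((l,r),X);b=atX((rr,r),X); m=(a+b)/2-atX((321.55,r),X); pts.append((((a+b)/2)[1],m[2])); print(r,m.round(4),((a+b)/2)[1].round(4),(b-a)[2].round(4))
p=np.polyfit(*np.array(pts).T,1);print(p)
print('map-based mid in tool',O.T@(np.array([.5964,-.0187,.041])-s['position']))
# plate tops of fixed stop A in this view: row of y
print(atX((330,78),z['p'][2]-.132), atX((286,76),z['p'][2]-.132),atX((374,76),z['p'][2]-.132))
E
```

```text
120 [0.     0.     0.0058] 0.0875 0.0219
150 [0.     0.     0.0055] 0.0591 0.022
180 [0.     0.     0.0054] 0.0294 0.0217
195 [0.     0.     0.0053] 0.014 0.0217
210 [0.     0.     0.0054] -0.0017 0.022
[0.00465536 0.00531415]
map-based mid in tool [ 0.23353717 -0.0006322   0.00706601]
[0.14254427 0.11438095 0.00679718] [ 0.14254427  0.11567095 -0.02467155] [0.14254427 0.11573507 0.03824517]
```

>>> jog_arm(travel=[[2,0,0.55],[2.5,0,0],[2.5,0,0],[2.5,0,0],[2,0,0],[1,0,0],[0,0,0],[0,0,0]], twist=[[0.005,0,0],[0,0,0],[0,0,0],[0,0,0],[0,0,0],[0,0,0],[0,0,0],[0,0,0]], claw=[0,0,0,0,0,0,0,0])

```text
clock: 11.75
position: [0.5962, -0.0172, 0.1515]
orientation: [[0.002, -0.242, 0.97], [-0.004, 0.97, 0.242], [-1.0, -0.004, 0.001]]
wrist_force: [0.1, 1.0, -2.5]
grip_width: 0.0118
```

```bash
python3 - <<'E'
from h import *
s=env.sense(); print(s['clock'],s['position'],s['orientation'],s['grip_width'],s['wrist_force'],s['ft_torque'])
cv2.imwrite('pics/w6.png',imaging.get_image('wrist')[:,:,::-1])
cv2.imwrite('pics/s6.png',imaging.get_image('side')[:,:,::-1])
crop('pics/s6.png','pics/s6c.png',250,150,130,200,3)
im=cv2.imread('pics/w6.png')
cv2.imwrite('pics/w6c.png',cv2.resize(np.clip(im[0:290,240:400]*1.8,0,255).astype('uint8'),None,fx=2,fy=2,interpolation=cv2.INTER_CUBIC))
g=cv2.cvtColor(im,cv2.COLOR_BGR2GRAY)
for r in list(range(60,225,15)): print(r,g[r,290:366].tolist())
E
```

```text
11.75 [ 0.59619218 -0.01720335  0.15152727] [[ 0.00232981 -0.24156929  0.97038078]
 [-0.00396171  0.97037357  0.241577  ]
 [-0.99998944 -0.00440719  0.00130376]] 0.011778033863989594 [ 0.14542162  0.97709323 -2.5145045 ] [-0.04043095  0.04253704 -0.00914217]
60 [157, 159, 163, 167, 170, 171, 170, 171, 166, 155, 150, 153, 163, 171, 171, 170, 170, 170, 164, 158, 156, 159, 161, 168, 170, 170, 169, 171, 166, 156, 148, 150, 160, 167, 168, 169, 170, 168, 166, 158, 156, 158, 162, 165, 167, 169, 170, 169, 164, 155, 149, 151, 161, 169, 169, 170, 169, 168, 163, 156, 154, 157, 161, 165, 168, 170, 171, 169, 165, 156, 148, 151, 160, 167, 168, 168]
75 [37, 37, 36, 37, 37, 36, 38, 34, 38, 36, 39, 37, 36, 36, 37, 38, 37, 36, 39, 36, 38, 37, 38, 36, 37, 36, 36, 39, 36, 37, 36, 36, 36, 37, 34, 37, 36, 35, 38, 35, 37, 37, 35, 38, 35, 37, 37, 35, 36, 38, 36, 37, 37, 36, 36, 38, 36, 37, 36, 37, 36, 36, 38, 36, 36, 36, 35, 35, 35, 39, 36, 36, 36, 36, 38, 37]
90 [135, 141, 153, 155, 159, 169, 176, 178, 179, 178, 163, 117, 61, 47, 63, 74, 75, 75, 79, 83, 83, 84, 84, 82, 81, 80, 78, 76, 75, 74, 79, 82, 84, 8
[... 2129 characters left out ...]
50, 49, 53, 62, 75, 80, 81, 80, 80, 82, 83, 94, 102, 110, 112, 111, 111, 113, 112]
195 [49, 49, 49, 48, 47, 48, 47, 48, 47, 48, 49, 48, 42, 31, 24, 22, 23, 22, 22, 22, 21, 22, 22, 20, 21, 21, 22, 22, 20, 21, 23, 21, 20, 20, 24, 22, 18, 21, 19, 21, 22, 20, 21, 24, 33, 43, 48, 49, 49, 48, 48, 48, 49, 47, 45, 48, 48, 50, 50, 56, 67, 74, 80, 80, 79, 80, 79, 80, 79, 80, 79, 80, 78, 79, 81, 80]
210 [49, 49, 48, 48, 47, 48, 47, 45, 48, 48, 48, 48, 45, 35, 25, 21, 21, 21, 21, 21, 21, 20, 21, 20, 20, 22, 22, 22, 22, 23, 21, 21, 19, 23, 21, 21, 20, 20, 22, 20, 20, 21, 20, 27, 36, 45, 48, 47, 49, 47, 46, 47, 47, 49, 47, 47, 48, 51, 51, 56, 69, 79, 79, 80, 78, 80, 80, 82, 80, 80, 80, 79, 79, 81, 81, 83]
```

View pics/w6c.png

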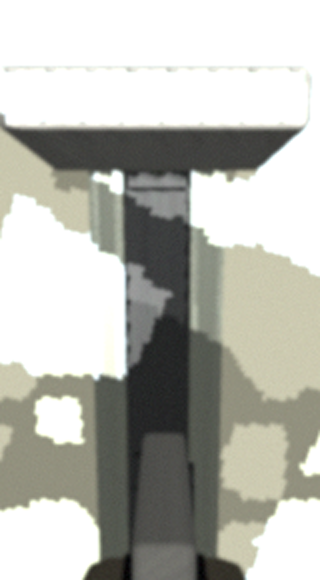

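View pics/s6c.png

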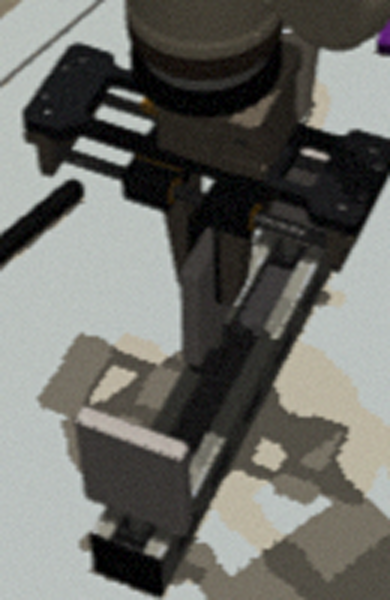

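>>> jog_arm(travel=[[0.6,0,-0.2],[0.6,0,0],[0,0,0],[0,0,0],[0,0,0]], twist=[[0,0,0],[0,0,0],[0,0,0],[0,0,0],[0,0,0]], claw=[0,0,0,0,0])

```text
clock: 12.35
position: [0.5938, -0.0175, 0.1387]
orientation: [[0.001, -0.243, 0.97], [-0.004, 0.97, 0.243], [-1.0, -0.004, 0.0]]
wrist_force: [0.3, 0.0, -2.4]
grip_width: 0.0116
```

```bash
cat > slot.py <<'E'
from h import *
import sys
s=env.sense(); print(s['clock'],s['position'].round(4),s['orientation'].round(4).tolist(),s['grip_width'].round(4),s['wrist_force'].round(2),s['ft_torque'].round(2))
n=sys.argv[1]
cv2.imwrite(f'pics/{n}.png',imaging.get_image('wrist')[:,:,::-1])
im=cv2.imread(f'pics/{n}.png')
cv2.imwrite(f'pics/{n}c.png',cv2.resize(np.clip(im[0:290,240:400]*1.8,0,255).astype('uint8'),None,fx=2,fy=2,interpolation=cv2.INTER_CUBIC))
g=cv2.cvtColor(im,cv2.COLOR_BGR2GRAY)
for r in list(range(160,275,10)): print(r,g[r,290:360].tolist())
E
python3 slot.py w7
```

```text
Traceback (most recent call last):
  File "slot.py", line 3, in <module>
    s=env.sense(); print(s['clock'],s['position'].round(4),s['orientation'].round(4).tolist(),s['grip_width'].round(4),s['wrist_force'].round(2),s['ft_torque'].round(2))
                                                                                              ^^^^^^^^^^^^^^^^^^^^^
AttributeError: 'float' object has no attribute 'round'
```

```bash
sed -i "s/s\['grip_width'\].round(4)/s['grip_width']/" slot.py; python3 slot.py w7
```

```text
12.35 [ 0.5938 -0.0175  0.1387] [[0.0013, -0.2426, 0.9701], [-0.0038, 0.9701, 0.2426], [-1.0, -0.004, 0.0003]] 0.01155604334612139 [ 0.28  0.02 -2.43] [-0.09  0.05  0.02]
160 [159, 159, 159, 155, 151, 150, 150, 151, 149, 149, 154, 164, 165, 160, 147, 107, 72, 69, 69, 71, 70, 69, 70, 69, 69, 68, 67, 61, 50, 45, 45, 33, 24, 20, 20, 22, 22, 23, 26, 25, 26, 29, 29, 32, 34, 33, 29, 26, 40, 65, 81, 82, 83, 84, 81, 78, 75, 75, 77, 75, 74, 77, 78, 79, 79, 84, 94, 106, 109, 111]
170 [156, 155, 154, 152, 147, 147, 147, 147, 147, 147, 154, 163, 165, 162, 146, 106, 64, 57, 66, 68, 68, 65, 57, 51, 50, 46, 35, 24, 21, 23, 21, 22, 21, 21, 21, 21, 21, 21, 21, 20, 20, 19, 19, 23, 20, 19, 21, 20, 27, 38, 44, 50, 48, 49, 51, 57, 67, 73, 74, 74, 75, 76, 79, 83, 80, 85, 96, 106, 110, 112]
180 [156, 156, 156, 149, 144, 144, 143, 143, 142, 144, 152, 160, 165, 162, 146, 109, 67, 46, 55, 54, 42, 27, 22, 21, 21, 19, 22, 23, 20, 22, 21, 22, 21, 22, 21, 21, 22, 19, 22, 20, 20, 22, 22, 21, 21, 19, 20, 23, 30, 40, 47, 48, 50, 48, 48, 50, 47, 46, 48, 47, 48, 50, 49, 49, 51, 58, 69, 79, 85, 99]
190 [162, 160, 155, 
[... 1873 characters left out ...]
, 46, 44, 44, 43, 42, 40, 33, 26, 29, 39, 45, 47, 48, 48, 48, 46, 47, 47, 48, 47, 46, 48, 48, 51, 57, 70, 78, 82, 85, 84, 84]
260 [68, 55, 50, 47, 48, 49, 48, 48, 47, 47, 48, 47, 49, 47, 47, 45, 39, 37, 39, 43, 41, 43, 42, 45, 42, 44, 46, 45, 44, 44, 44, 44, 43, 45, 43, 44, 45, 44, 46, 44, 47, 44, 44, 43, 41, 38, 35, 31, 40, 45, 48, 46, 49, 48, 49, 47, 48, 46, 48, 49, 48, 48, 49, 58, 73, 79, 81, 79, 79, 82]
270 [70, 59, 48, 47, 48, 48, 48, 47, 47, 48, 46, 46, 48, 48, 48, 48, 44, 40, 41, 41, 43, 44, 45, 46, 46, 47, 45, 46, 46, 44, 46, 44, 44, 45, 45, 46, 43, 46, 46, 46, 47, 47, 46, 44, 42, 42, 41, 41, 44, 48, 48, 48, 49, 48, 47, 48, 47, 47, 48, 46, 49, 49, 55, 73, 96, 108, 111, 111, 111, 111]
```

View pics/w7c.png

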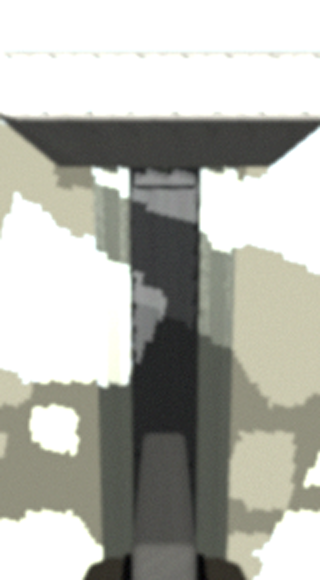

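>>> jog_arm(travel=[[0.5,0,0.03],[0.5,0,0],[0.5,0,0],[0.5,0,0],[0,0,0]], twist=[[0,0,0],[0,0,0],[0,0,0],[0,0,0],[0,0,0]], claw=[0,0,0,0,0])

```text
clock: 12.9
position: [0.5933, -0.0173, 0.1174]
orientation: [[-0.001, -0.243, 0.97], [-0.003, 0.97, 0.243], [-1.0, -0.003, -0.002]]
wrist_force: [-0.6, -0.3, -3.5]
grip_width: 0.012
```

```bash
python3 - <<'E'
from h import *
s=env.sense(); print(s['clock'],s['position'].round(4),s['orientation'].round(4).tolist(),s['grip_width'],s['wrist_force'].round(2),s['ft_torque'].round(2))
cv2.imwrite('pics/s8.png',imaging.get_image('side')[:,:,::-1])
crop('pics/s8.png','pics/s8c.png',270,190,100,150,4)
E
```

```text
12.9 [ 0.5933 -0.0173  0.1174] [[-0.0009, -0.2426, 0.9701], [-0.0032, 0.9701, 0.2425], [-1.0, -0.0029, -0.0017]] 0.012006718879650904 [-0.56 -0.31 -3.5 ] [-0.08  0.05 -0.02]
```

View pics/s8c.png

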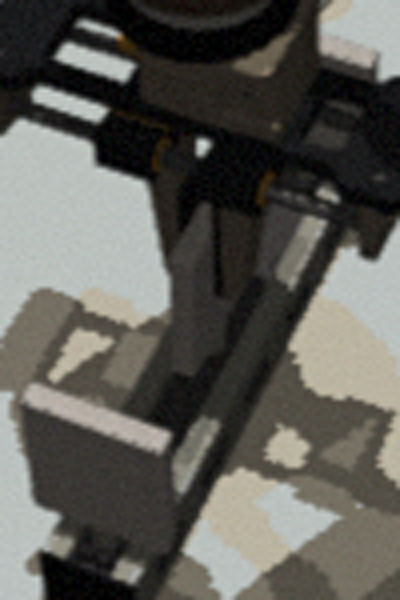

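>>> jog_arm(travel=[[0.3,0,0],[0.3,0,0],[0,0,0]], twist=[[0,0,0],[0,0,0],[0,0,0]], claw=[0,0,0])

```text
clock: 13.25
position: [0.5945, -0.0176, 0.1134]
orientation: [[0.002, -0.243, 0.97], [-0.004, 0.97, 0.243], [-1.0, -0.004, 0.001]]
wrist_force: [-2.4, 0.5, 5.1]
grip_width: 0.0118
```

>>> jog_arm(travel=[[0.2,0,0],[0,0,0]], twist=[[0,0,0],[0,0,0]], claw=[0,0])

```text
clock: 13.45
position: [0.5946, -0.0176, 0.1118]
orientation: [[0.002, -0.243, 0.97], [-0.004, 0.97, 0.243], [-1.0, -0.004, 0.001]]
wrist_force: [-3.3, 0.6, 6.7]
grip_width: 0.0116
```

>>> jog_arm(travel=[[0.2,0,-0.08],[0.2,0,0],[0,0,0]], twist=[[0,0,0],[0,0,0],[0,0,0]], claw=[0,0,0])

```text
clock: 13.75
position: [0.5944, -0.0176, 0.1086]
orientation: [[0.004, -0.243, 0.97], [-0.004, 0.97, 0.243], [-1.0, -0.005, 0.003]]
wrist_force: [-3.8, 2.4, 10.3]
grip_width: 0.0119
```

>>> jog_arm(travel=[[0.04,0,-0.04],[0,0,0],[0,0,0],[0,0,0],[0,0,0]], twist=[[0,0,0],[0.1,0,0],[0.1,0,0],[0.1,0,0],[0,0,0]], claw=[0,0,0,0,0])

```text
clock: 14.25
position: [0.5955, -0.018, 0.1087]
orientation: [[0.008, 0.057, 0.998], [-0.004, 0.998, -0.057], [-1.0, -0.004, 0.008]]
wrist_force: [0.8, 1.1, 6.4]
grip_width: 0.0118
```

```bash
python3 - <<'E'
from h import *
s=env.sense(); print(s['clock'],s['position'].round(4),s['orientation'].round(4).tolist(),s['grip_width'],s['wrist_force'].round(2),s['ft_torque'].round(2))
E
```

```text
14.25 [ 0.5955 -0.018   0.1087] [[0.0077, 0.057, 0.9983], [-0.0045, 0.9984, -0.057], [-1.0, -0.004, 0.008]] 0.011787661005937387 [0.8  1.14 6.41] [ 0.12 -0.25  0.01]
```

```bash
python3 - <<'E'
from h import *
cv2.imwrite('pics/w9.png',imaging.get_image('wrist')[:,:,::-1])
s=env.sense(); print(s['position'].round(4),s['wrist_force'].round(2),s['ft_torque'].round(2))
E
```

```text
[ 0.5955 -0.018   0.1088] [1.22 2.18 6.12] [ 0.15 -0.19 -0.01]
```

View pics/w9.png

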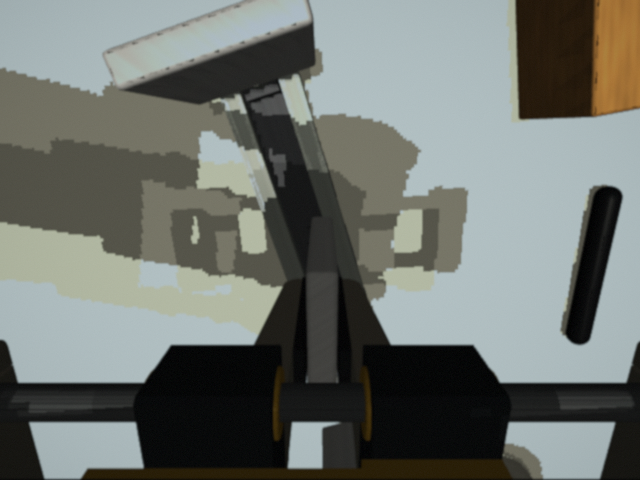

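>>> jog_arm(travel=[[0.1,0,0],[0.05,0,0],[0,0,0]], twist=[[0,0,0],[0,0,0],[0,0,0]], claw=[0,0,0])

```text
clock: 14.6
position: [0.5956, -0.018, 0.1079]
orientation: [[0.008, 0.055, 0.998], [-0.004, 0.998, -0.055], [-1.0, -0.004, 0.008]]
wrist_force: [-1.2, 2.6, 10.3]
grip_width: 0.0116
```

>>> jog_arm(travel=[[0,0,0],[0,0,0],[0,0,0],[0,0,0],[0,0,0],[0,0,0],[0,0,0]], twist=[[0.115,0,0],[0.115,0,0],[0.115,0,0],[0.115,0,0],[0.115,0,0],[0.115,0,0],[0,0,0]], claw=[0,0,0,0,0,0,0])

```text
clock: 15.3
position: [0.5942, -0.0183, 0.1074]
orientation: [[0.004, 0.68, 0.734], [-0.005, 0.734, -0.68], [-1.0, -0.001, 0.006]]
wrist_force: [-3.1, 0.1, 11.9]
grip_width: 0.0116
```

>>> jog_arm(travel=[[0,0,0],[0,0,0],[0,0,0],[0,0,0],[0,0,0],[0,0,0]], twist=[[0.115,0,0],[0.115,0,0],[0.115,0,0],[0.115,0,0],[0.11,0,0],[0,0,0]], claw=[0,0,0,0,0,0])

```text
clock: 15.9
position: [0.5933, -0.0186, 0.1071]
orientation: [[0.001, 0.968, 0.251], [-0.006, 0.251, -0.968], [-1.0, 0.0, 0.006]]
wrist_force: [-5.6, -1.3, 12.0]
grip_width: 0.0118
```

```bash
python3 - <<'E'
from h import *
s=env.sense(); print(s['clock'],s['position'].round(4),s['orientation'].round(4).tolist(),s['wrist_force'].round(2),s['ft_torque'].round(2))
O=s['orientation'];print(np.degrees(np.arctan2(O[1,1],O[0,1])))
cv2.imwrite('pics/w10.png',imaging.get_image('wrist')[:,:,::-1])
E
```

```text
15.9 [ 0.5933 -0.0186  0.1071] [[0.0015, 0.9679, 0.2513], [-0.0056, 0.2513, -0.9679], [-1.0, 0.0, 0.0058]] [-5.55 -1.3  11.99] [-0.42  1.71 -0.09]
14.552639296707534
```

View pics/w10.png

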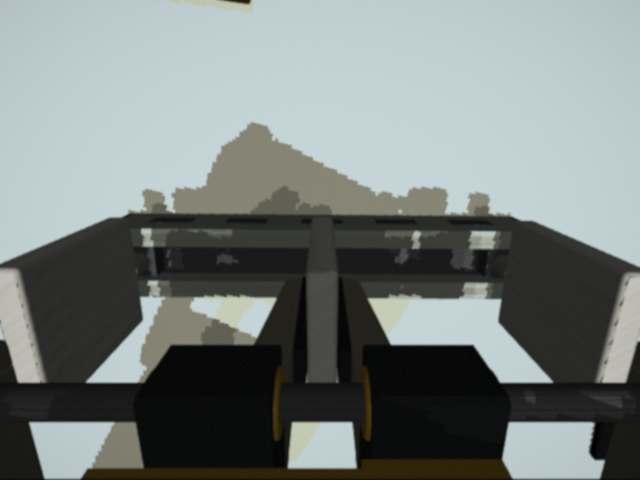

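>>> jog_arm(travel=[[0,-0.06,0],[-0.2,-0.04,0],[-0.15,0,0],[0,0,0]], twist=[[0.006,0,0],[0,0,0],[0,0,0],[0,0,0]], claw=[0,0,0,0])

```text
clock: 16.35
position: [0.5929, -0.0187, 0.1102]
orientation: [[0.003, 0.969, 0.248], [-0.005, 0.248, -0.969], [-1.0, 0.002, 0.006]]
wrist_force: [-2.5, 0.6, 8.2]
grip_width: 0.0116
```

>>> jog_arm(travel=[[-0.15,0,0],[-0.1,0,0],[0,0,0]], twist=[[0,0,0],[0,0,0],[0,0,0]], claw=[0,0,0])

```text
clock: 16.65
position: [0.5929, -0.0186, 0.1122]
orientation: [[0.003, 0.969, 0.247], [-0.005, 0.247, -0.969], [-1.0, 0.002, 0.006]]
wrist_force: [-1.9, -1.2, 7.0]
grip_width: 0.0119
```

>>> jog_arm(travel=[[-0.1,0,0],[-0.1,0,0],[0,0,0]], twist=[[0,0,0],[0,0,0],[0,0,0]], claw=[0,0,0])

```text
clock: 16.95
position: [0.5927, -0.0186, 0.1126]
orientation: [[0.003, 0.969, 0.247], [-0.005, 0.247, -0.969], [-1.0, 0.002, 0.005]]
wrist_force: [4.2, -3.5, -3.0]
grip_width: 0.0118
```

>>> jog_arm(travel=[[-0.05,0,0],[-0.05,0,0],[0,0,0]], twist=[[0,0,0],[0,0,0],[0,0,0]], claw=[0,0,0])

```text
clock: 17.25
position: [0.5925, -0.0186, 0.1126]
orientation: [[0.003, 0.969, 0.247], [-0.005, 0.247, -0.969], [-1.0, 0.002, 0.005]]
wrist_force: [7.6, -3.7, -8.6]
grip_width: 0.0116
```

>>> jog_arm(travel=[[-0.05,0,0],[0,0,0],[0,0,0],[0,0,0]], twist=[[0,0,0],[0,0,0],[0,0,0],[0,0,0]], claw=[0,0,0,0])

```text
clock: 17.65
position: [0.5925, -0.0186, 0.1127]
orientation: [[0.003, 0.969, 0.247], [-0.005, 0.247, -0.969], [-1.0, 0.002, 0.005]]
wrist_force: [7.4, -3.9, -11.0]
grip_width: 0.0116
```

```bash
python3 - <<'E'
from h import *
s=env.sense(); print(s['clock'],s['position'].round(4),s['wrist_force'].round(2),s['ft_torque'].round(2),s['grip_width'])
E
```

```text
17.65 [ 0.5925 -0.0186  0.1127] [  7.41  -3.88 -11.04] [-0.99 -1.47  0.02] 0.011600318777863012
```

>>> jog_arm(travel=[[-0.05,0,0],[0,0,0],[0,0,0],[0,0,0],[0,0,0],[0,0,0]], twist=[[0,0,0],[0,0,0],[0,0,0],[0,0,0],[0,0,0],[0,0,0]], claw=[0,0,0,0,0,0])

```text
clock: 18.25
position: [0.5925, -0.0186, 0.1127]
orientation: [[0.003, 0.969, 0.247], [-0.005, 0.247, -0.969], [-1.0, 0.002, 0.005]]
wrist_force: [9.6, -3.7, -13.8]
grip_width: 0.0119
```

```bash
python3 - <<'E'
from h import *
s=env.sense(); print(s['clock'],s['position'].round(4),s['wrist_force'].round(2),s['ft_torque'].round(2),s['grip_width'])
cv2.imwrite('pics/s11.png',imaging.get_image('side')[:,:,::-1])
crop('pics/s11.png','pics/s11c.png',270,190,100,150,4)
E
```

```text
18.25 [ 0.5925 -0.0186  0.1127] [  9.55  -3.71 -13.79] [-1.05 -1.69  0.03] 0.011888569976420047
```

View pics/s11c.png

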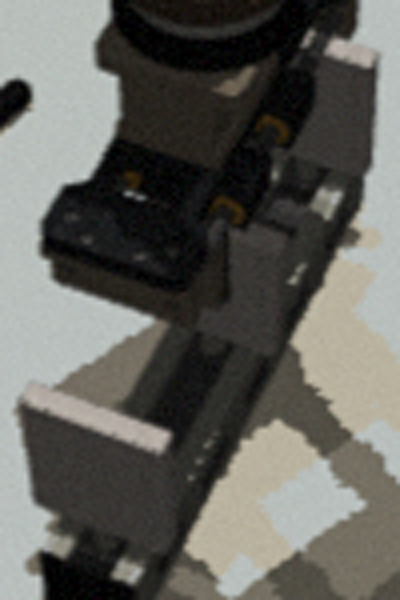

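>>> jog_arm(travel=[[0.1,0.04,0],[0.1,0,0],[0,0,0]], twist=[[0,0,0],[0,0,0],[0,0,0]], claw=[0,0,0])

```text
clock: 18.6
position: [0.5928, -0.0186, 0.1126]
orientation: [[0.002, 0.969, 0.247], [-0.005, 0.247, -0.969], [-1.0, 0.001, 0.005]]
wrist_force: [3.4, -4.4, -3.0]
grip_width: 0.0116
```

```bash
python3 - <<'E'
from h import *
s=env.sense(); print(s['clock'],s['position'].round(4),s['wrist_force'].round(2),s['ft_torque'].round(2),np.degrees(np.arctan2(s['orientation'][1,1],s['orientation'][0,1])))
E
```

```text
18.6 [ 0.5928 -0.0186  0.1126] [ 3.36 -4.37 -2.99] [-1.05 -0.55 -0.02] 14.307538221408409
```

>>> jog_arm(travel=[[0,0.03,0.06],[0,0,0]], twist=[[0,0,0],[0,0,0]], claw=[0,0])

```text
clock: 18.8
position: [0.5928, -0.0186, 0.1126]
orientation: [[0.001, 0.969, 0.247], [-0.004, 0.247, -0.969], [-1.0, 0.0, 0.004]]
wrist_force: [3.5, -3.3, -3.1]
grip_width: 0.0115
```

>>> jog_arm(travel=[[0,0,0],[0,0,0],[0,0,0]], twist=[[0,0,0],[0,0,0],[0,0,0]], claw=[0,0,0], newtons=8)

```text
clock: 19.1
position: [0.5928, -0.0185, 0.1126]
orientation: [[0.001, 0.969, 0.247], [-0.004, 0.247, -0.969], [-1.0, 0.0, 0.004]]
wrist_force: [3.4, -2.7, -2.9]
grip_width: 0.012
```

>>> jog_arm(travel=[[0,0,0],[0,0,0],[0,0,0],[0,0,0],[0,0,0],[0,0,0]], twist=[[0,0,0],[0,0,0],[0,0,0],[0,0,0],[0,0,0],[0,0,0]], claw=[0.16,0.2,0.3,0.35,0.35,0.35])

```text
clock: 19.7
position: [0.5927, -0.0183, 0.1127]
orientation: [[0.001, 0.969, 0.247], [-0.003, 0.247, -0.969], [-1.0, 0.0, 0.004]]
wrist_force: [0.7, 0.1, -0.2]
grip_width: 0.0316
```

```bash
python3 - <<'E'
from h import *
s=env.sense(); print(s['clock'],s['position'].round(4),s['wrist_force'].round(2),s['grip_width'])
cv2.imwrite('pics/w12.png',imaging.get_image('wrist')[:,:,::-1])
E
```

```text
19.7 [ 0.5927 -0.0183  0.1127] [ 0.65  0.13 -0.21] 0.031552756475142225
```

View pics/w12.png

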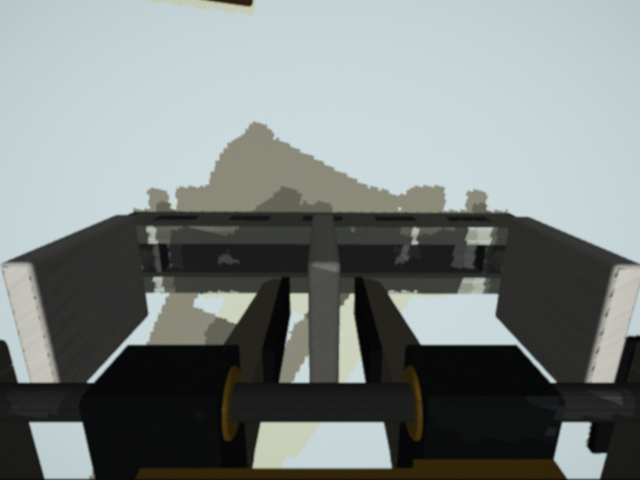

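Fingers are open and clear on both sides (gap at columns 290–308 and 340–355). I'll retreat straight up.

>>> jog_arm(travel=[[-1,0,0],[-2,0,0],[-3,0,0],[-3,0,0],[-3,0,0],[-3,0,0],[0,0,0],[0,0,0]], twist=[[0,0,0],[0,0,0],[0,0,0],[0,0,0],[0,0,0],[0,0,0],[0,0,0],[0,0,0]], claw=[0.35,0.35,0.35,0.35,0.35,0.35,0.35,0.35])

```text
clock: 20.55
position: [0.5929, -0.0179, 0.2636]
orientation: [[0.003, 0.969, 0.247], [-0.004, 0.247, -0.969], [-1.0, 0.002, 0.005]]
wrist_force: [-0.5, -0.7, -0.0]
grip_width: 0.0319
```

```bash
python3 - <<'E'
from h import *
s=env.sense(); print(s['clock'],s['position'].round(4),s['wrist_force'].round(2)); np.savez('w13.npz',p=s['position'],o=s['orientation'])
cv2.imwrite('pics/w13.png',imaging.get_image('wrist')[:,:,::-1])
cv2.imwrite('pics/s13.png',imaging.get_image('side')[:,:,::-1])
crop('pics/s13.png','pics/s13c.png',265,185,110,165,3.6)
E
```

```text
20.55 [ 0.5929 -0.0179  0.2636] [-0.49 -0.7  -0.03]
```

View pics/w13.png

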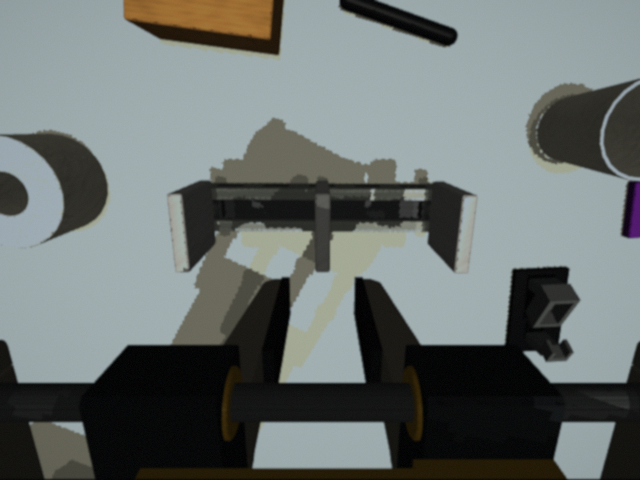

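View pics/s13c.png

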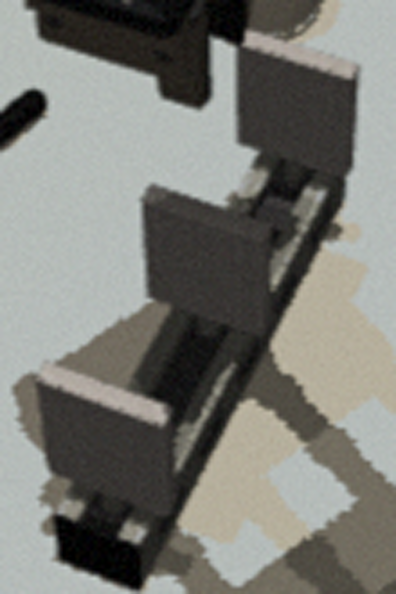

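View pics/s13.png

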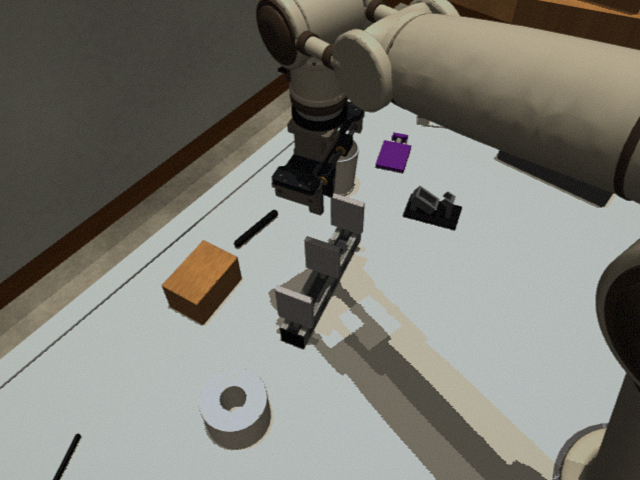

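```bash
python3 -c "
from bench import env
print(env.hand_in()); print(env.sense()['clock'])"
```

```text
the job is handed in; nothing more can be done
None
the job is handed in; nothing more can be done
```

The loose stop is now locked upright in the strut, midway between the two fixed stops, and the job is handed in. The clock stood at about 20.6 s.

- **Moves:** I gripped the plate at the cradle's tilt, drew it out along its own axis and lined it up over the slot. I lowered it through and pressed it to about 19 mm, where the spring pushed back with about 13 N. Then I turned it 90° clockwise and let it rise.
- **Tug:** The wrist read −13.8 N including the stop's roughly 2.5 N weight, so the net upward pull was about 11 N. The stop did not move: the tool height stayed at 0.1127 m.
- **Last pictures:** The stop stands square at about 14.3°, and the strut measured 14.0 to 14.6°. It is level with the other two and centred: its plate is at column 322.5, with the midpoint of the fixed ones at 323. The cradle is empty, the bystanders and the purple look-alike have not moved, and the arm is clear with near-zero force.
- **Disagreements:**
  - **Slot position:** My first slot fix was off by about 1 mm, and a sideways move overshot by about 1.5 mm. I corrected both using the camera before inserting.
  - **Spring force dip:** The reading fell to about 8.6 N early in the turn, probably because the collar touched the lips. I pressed about 1 mm deeper before finishing the turn.
  - **Side force:** It reached 5.6 N during the turn and about 10 N during the tug. I eased it to about 5 N before letting go.

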